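# Set the gas ballast of a vacuum pump

## Task

The vacuum pump's oil is due for cleaning, so set its gas ballast to medium: on top of the pump, press the large sprung bar-grip knob down to unlock it, turn it clockwise to the two-dot mark and let it spring fully up again, locked at that mark. Leave the small round knob of the pump as it is, and leave the bottles, tools and fittings around standing and lying where they are.

Things in the scene. Friction and masses are not known exactly. Their poses are not given: they have to be found in the camera images.
- pump: grey rotary vane vacuum pump, fixed in a drip tray (460 x 200 x 14 mm). Origin: centre of the tray's underside on the bench; z up, x to the motor end, -x to the front. Front oil box: x -215 to -55, y -79 to 79 mm, flat top 185 mm high. On it: gas-ballast knob at x -155, y 25; filler plug (36 wide, 16 high) at x -182, y -52; mode selector at x -85, y -45 mm.
- mist_filter (a point): centre of the top of the white and black oil mist filter, the tallest part of the pump: 66 mm wide, top 304 mm above the bench, 183 mm from the gas-ballast knob. All else on the pump is below 210 mm.
- ballast_grip (a point): on the axis of the gas-ballast knob, 7 mm below the top of its bar grip; moves and turns with it. z up; the bar (46 long, 13 thick along y, 27 mm high) lies along x, the end with the white line to -x. It stands on a round skirt, 48 mm across its flat top, 19 mm below this point. A fixed 96 mm black flange under it, 4 mm thick on the pump's top, bears the white marks 39 mm from the axis.
- ballast_knob (a joint): knob angle, rad, growing clockwise from above. Four positions 30 degrees apart: 0 closed (ring mark, white line to the pump's front, pump -x), 0.524 low (one dot), 1.047 medium (two dots), 1.571 high (three dots). Starts at closed or low. Locked while up (play 0.035 rad either way); pressed, it turns freely. Let go between positions, it cams into the nearest as it rises.
- ballast_press (a joint): how far the knob is pressed, m: 0 = fully up and locked, 0.008 = down on its stop. Press at least 0.0072 to turn it freely from one position to the next. The spring pushes up with 6 N at the top, 10 N at the bottom; press with 12 to 20 N, for instance with the fingertips on the skirt on both sides of the bar, and keep it down while turning.
- mode_selector (a joint): angle of the small round fluted knob (30 mm diameter, 21 mm high) behind the filler plug, rad; starts at 0 and must be left alone.
- centring_ring: loose steel vacuum centring ring, 38 mm outside, 6 mm thick, lying flat on the oil box 76 mm behind the gas-ballast knob's axis; origin at its centre on the underside.
- oil_bottle: amber pump oil bottle, 84 mm diameter, 200 mm high, standing beside the pump; origin under its centre, z up.
- reagent_bottle: clear bottle with a blue cap, 70 mm diameter, 140 mm high, standing in front of the pump's oil box end; origin under its centre, z up.
- beaker: glass beaker, 68 mm diameter, 85 mm high, standing on the bench; origin under its centre, z up.
- spanner: steel spanner, 160 mm long, lying on the bench.
- screwdriver: screwdriver with a black handle, 180 mm long, lying on the bench.
- swing_clamp: aluminium flange clamp, about 62 mm wide and 14 mm thick, lying on the bench.

How it is judged:
By the outcome, as a careful person would: the job done as asked, in the order asked, and still so for the second after the job is handed in, with the robot touching nothing.
It also fails if it takes over 38 s, if anything falls off the work surface, if the arm or the gripper's body presses on something with over 40 N, if the wrist force passes 120 N, or if a joint passes its speed limit or range.

## Robot

A 6-joint arm with a two-finger parallel gripper is mounted at the origin on the work surface. World frame = base frame: x ahead of the robot, y to its left, z up, the work surface at z = 0. Lengths are in m, angles in rad, forces in N, time in s.
With the tool pointing down it reaches from about 0.375 to 0.9 m from the base axis. Payload 3.1 kg.
Tool frame: the origin (TCP) lies at the very end of the fingers, on their centre line; the grasp point (between the pads) lies 19 mm behind it; z points along the fingers, y is the direction in which the jaws open and shut (so a half turn about z gives the same grasp; the last joint's range is limited). The gripper opens to 87 mm and grips with 3 to 60 N. Pads are 19 mm wide; open, the fingers measure 117 mm over their backs; the gripper's body (75 mm by 190 mm) begins 51 mm behind the grasp point.
Start: joints at [-1.407, 0.527, 1.433, -0, 1.181, -0.178], TCP at [0.21, -0.589, 0.223] pointing down, gripper open.
Joint ranges: [-3.08, 3.08], [-0.75, 2.2], [0.22, 2.44], [-1.43, 4.57], [0, 2.65], [-2.85, 2.85]. Speed limits (rad/s): [2.79, 2.79, 3.14, 3.14, 3.14, 3.14].

## Interface

Orientations are given as a unit quaternion [x, y, z, w].
In Python, from rig import robot gives the robot as it stands.
- The arm moves only by the tool arm_command, never from a script. Its argument "targets" is a list of rows, each a list of 5 numbers: the shift along the tool's x, y, z in cm, then the turn about the tool's z in rad, then the finger opening in cm, from 0 to 8.7. In form: [[dx, dy, dz, spin, hand], ...]. A call has 1 to 5 rows; each row is the pose to reach, as a shift and turn from the pose commanded when the call began, along the tool's axes at that moment; what a row does not reach only later rows make up. A row lasts 1/8 s, in which the tool goes at most 62.5 mm and 10.7 degrees, less where a joint would pass 70% of its speed; a pose out of reach is approached as far as the arm can. A call with a gripper value outside its range is refused whole. The fingers move at their own pace and stop on an object; "newtons" is the grip in N (left out, the last holds). Time passes only in rows, so rows that repeat a pose let the fingers close. It gives the time, the measured TCP pose, the force and the opening at its end, in the units of the state.
- robot.get_obs(): the state, without advancing time (a new reading comes with each control period).
- robot.camera(name): name is "side" or "top" or "wrist"; returns (picture, depth): 480x640x3 uint8, red, green, blue; 480x640 float32, m along the optical axis (not along the pixel's ray), 0 where there is no reading.
- robot.camera_model(name): a dict with "mtx" (3x3 intrinsics, pixels), "extrinsics" (4x4, takes a point from world to camera coordinates). Camera axes: x right, y up, looking along -z (the intrinsics and any distortion apply to the point x, -y, -z); pixel columns grow to the right and rows downward; lengths in m; the calibration is good to about 2 mm. The wrist camera is an equidistant fisheye: a pixel r from the principal point sees the ray r / f radians off the axis. A picture is of the moment at which its call begins: read the wrist's pose just before it. camera_model takes no time and is no camera call; for the wrist camera it gives the pose at the moment of the call.
- robot.hand_in(): hands the job in, once; it reports no verdict.
The state is a dict: "time": time; "q": joint angles; "joint_velocities": joint speeds; "joint_torque": joint torques, N m; "position": TCP position; "tool_rot": TCP orientation; "ft_force": force on the tool from outside, world axes, zero at the start; "moment": the same for the moment, N m; "grip_width": finger opening in m.
Only numpy, scipy, OpenCV 4.12 (cv2) and the standard library are available. Lean on these libraries where they do the work, as an engineer would, in place of code of your own. Each camera call takes 0.05 s, during which the arm holds its last target.

## Working session

There is one attempt and no reset: what is moved stays moved. The work goes in short steps, Python scripts to look and compute and a tool call to move; the robot and the scene stay as the last step left them, time stands still between calls to the robot, and variables do not carry over. Pictures are saved under pics/ and viewed, and the job is handed in when it is done.

Besides the shell and the picture viewer there is one more tool, called after "Emit:" in YAML: its name, and indented under it one key for each argument. arm_command: Moves the arm, as the interface text tells. Its arguments: {"type":"object","properties":{"targets":{"type":"array","items":{"type":"array","items":{"type":"number"}}},"newtons":{"type":"number"}},"required":["targets"]}

```bash
mkdir -p pics; ls
cat > h.py <<'E'
from rig import robot
import numpy as np, cv2
def snap(n,f):
    m=robot.camera_model(n); p,d=robot.camera(n)
    cv2.imwrite(f'pics/{f}.png',p[:,:,::-1]); np.savez(f'{f}.npz',p=p,d=d,K=m['mtx'],E=m['extrinsics'])
    return p,d,m
def world(f,u,v,z=None):
    a=np.load(f'{f}.npz');K=a['K'];E=a['E'];d=a['d'][int(round(v)),int(round(u))]
    r=np.array([(u-K[0,2])/K[0,0],-(v-K[1,2])/K[1,1],-1.])
    R=E[:3,:3];c=-R.T@E[:3,3];w=R.T@r
    return c+w*d if z is None else c+w*(z-c[2])/w[2]
E
python3 - <<'E'
from h import *
o=robot.get_obs();print(o)
for n in('top','side'):
    p,d,m=snap(n,n+'0');print(n,m)
E
```

```text
pics
{'time': 0.0, 'q': array([-1.40752772e+00,  5.28450450e-01,  1.43390571e+00, -3.19367627e-05,
        1.18140418e+00, -1.78501384e-01]), 'joint_velocities': array([ 3.49992691e-04, -3.16303016e-05,  4.10723261e-04, -2.34292226e-04,
       -1.14972704e-03,  2.55728274e-04]), 'joint_torque': array([ 6.37379944e-04, -4.40038669e+01, -1.76591563e+01,  6.33929973e-02,
        5.79287577e-02, -1.56319124e-04]), 'position': array([ 0.20936829, -0.5881045 ,  0.22158022]), 'tool_rot': array([ 9.85433043e-01,  1.70060408e-01, -6.51108776e-06, -1.08392423e-03]), 'ft_force': array([1.08021918, 0.15028572, 0.22786067]), 'moment': array([ 0.04497213, -0.00277092,  0.06600656]), 'grip_width': 0.08707121474463153}
top {'mtx': array([[576.74444906,   0.        , 320.80411425],
       [  0.        , 576.74444906, 230.28338015],
       [  0.        ,   0.        ,   1.        ]]), 'extrinsics': array([[ 0.01819331, -0.9997717 ,  0.01120495,  0.13717513],
       [ 0.99211194,  0.01944184,  0.12383825, -0.5718548 ],
       [-0.12402782,  0.00886354,  0.99223915, -1.20090981],
       [ 0.        ,  0.        ,  0.        ,  1.        ]])}
side {'mtx': array([[598.746305  ,   0.        , 316.08540081],
       [  0.        , 598.746305  , 242.44423821],
       [  0.        ,   0.        ,   1.        ]]), 'extrinsics': array([[-0.88020325, -0.4744932 ,  0.00992156,  0.55173997],
       [ 0.36311324, -0.65983359,  0.65785136, -0.23843132],
       [-0.30559942,  0.58264556,  0.75308243, -1.16852808],
       [ 0.        ,  0.        ,  0.        ,  1.        ]])}
```

View pics/top0.png

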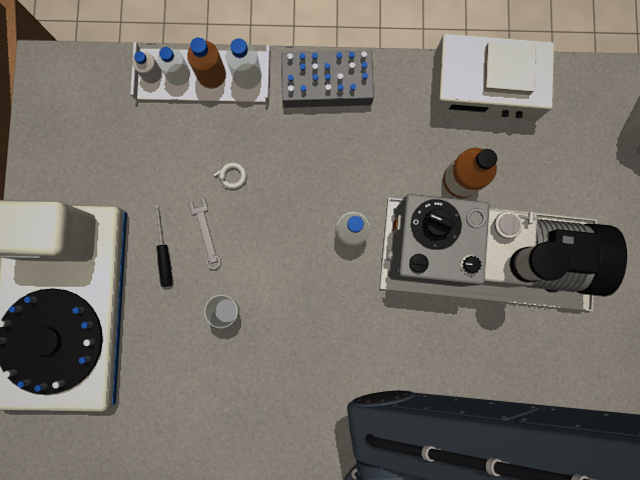

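View pics/side0.png

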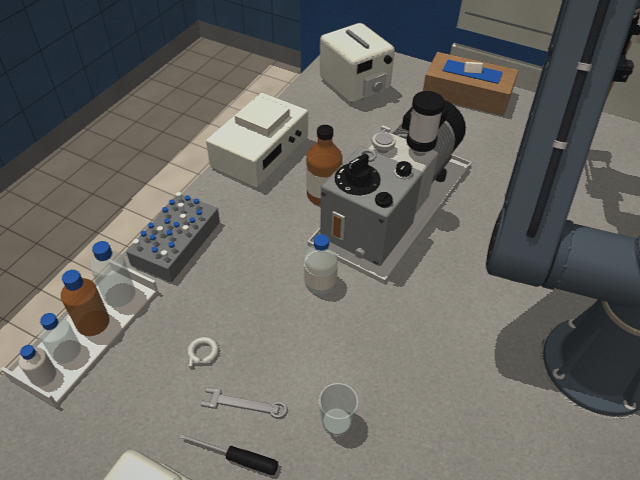

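Run:
```python
from h import *
p=cv2.imread('pics/top0.png')
cv2.imwrite('pics/top0c.png',cv2.resize(p[185:295,375:515],None,fx=5.5,fy=5.4,interpolation=cv2.INTER_CUBIC))
p=cv2.imread('pics/side0.png')
cv2.imwrite('pics/side0c.png',cv2.resize(p[140:220,310:430],None,fx=6,fy=6,interpolation=cv2.INTER_CUBIC))
for u,v in [(437,223),(420,264),(471,265),(476,218),(410,200),(480,280),(545,260),(470,165),(487,158),(355,224)]: print(u,v,world('top0',u,v).round(4))
```

```text
437 223 [ 0.5613 -0.0589  0.2359]
420 264 [ 0.4891 -0.0338  0.2046]
471 265 [ 0.4889 -0.1271  0.2065]
476 218 [ 0.5794 -0.1433  0.1862]
410 200 [ 0.6118 -0.0189  0.1838]
480 280 [ 0.4627 -0.1492  0.1855]
545 260 [ 0.493  -0.2255  0.3019]
470 165 [ 0.6881 -0.1407  0.1595]
487 158 [ 0.6919 -0.1616  0.2015]
355 224 [0.5697 0.082  0.14  ]
```

View pics/top0c.png

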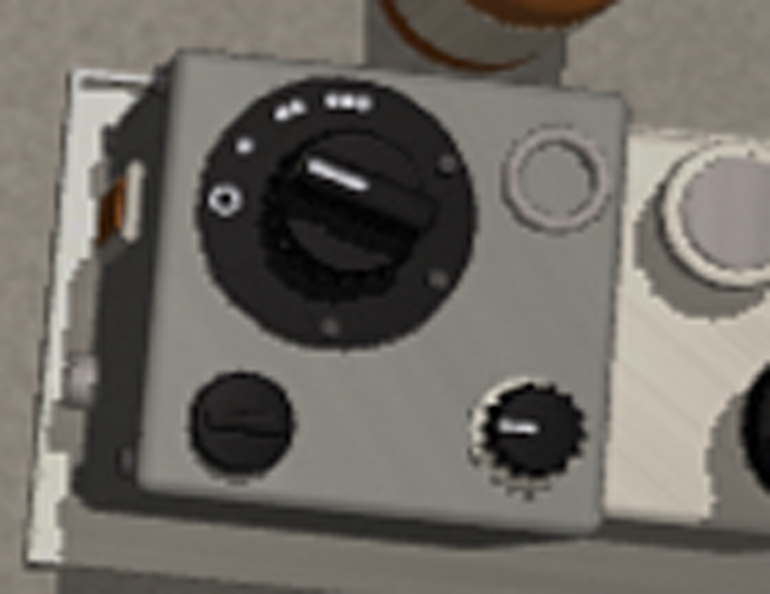

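View pics/side0c.png

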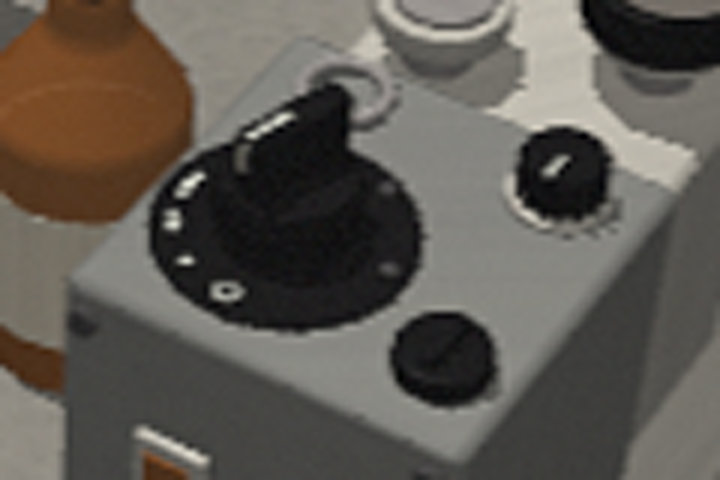

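```bash
cat >> h.py <<'E'
def cloud(f):
    a=np.load(f'{f}.npz');K=a['K'];E=a['E'];d=a['d'];v,u=np.mgrid[:480,:640]
    c=np.stack([(u-K[0,2])/K[0,0]*d,-(v-K[1,2])/K[1,1]*d,-d],-1)
    R=E[:3,:3];return (c-E[:3,3])@R
E
python3 - <<'E'
from h import *
for f in('top0','side0'):
    w=cloud(f);x,y,z=w[...,0],w[...,1],w[...,2]
    near=np.hypot(x-.561,y+.062)<.06
    print(f,'ztop',np.percentile(z[near],[50,90,95,99,100]))
    m=near&(z>.2305)
    P=w[m][:,:2];print(len(P),P.mean(0));r=cv2.minAreaRect(P.astype(np.float32)*1000);print('bar',r)
    ev=np.linalg.svd(P-P.mean(0))[2][0];print('bar dir deg',np.degrees(np.arctan2(ev[1],ev[0])))
    # box top
    m=(abs(z-.185)<.004)&(x>.4)&(x<.68)&(y>-.2)&(y<.05)
    P=w[m];print('boxtop z',P[:,2].mean(),cv2.minAreaRect(P[:,:2].astype(np.float32)*1000))
    m=(abs(z-.304)<.004)&(np.hypot(x-.49,y+.225)<.06);P=w[m];print('mist',cv2.minEnclosingCircle(P[:,:2].astype(np.float32)*1000))
    for nm,c,lo,hi in(('plug',(.489,-.034),.196,.206),('sel',(.489,-.127),.2,.21)):
        m=(z>lo)&(z<hi)&(np.hypot(x-c[0],y-c[1])<.03);P=w[m];print(nm,cv2.minEnclosingCircle(P[:,:2].astype(np.float32)*1000),P[:,2].max())
# marks by plane z=.189
def tl(X,Y):return 375+X/5.5,185+Y/5.4
for X,Y in [(225,198),(245,145),(290,108),(348,102),(337,213),(447,162),(438,280),(331,326)]:
    print(X,Y,world('top0',*tl(X,Y),z=.189).round(4))
for X,Y in [(310,162),(365,187)]: print('line',world('top0',*tl(X,Y),z=.236).round(4))
for X,Y in [(498,424),(535,428)]: print('sline',world('top0',*tl(X,Y),z=.206).round(4))
E
```

```text
top0 ztop [0.18886731 0.21715198 0.23836385 0.24312224 0.24759066]
209 [ 0.56523943 -0.0651844 ]
bar ((566.011474609375, -65.99198150634766), (46.607383728027344, 14.107285499572754), 67.64668273925781)
bar dir deg 67.90890349189128
boxtop z 0.1856389563247739 ((570.79833984375, -103.93255615234375), (195.21902465820312, 224.01564025878906), 85.05815887451172)
mist ((492.0045471191406, -232.79994201660156), 33.19675064086914)
plug ((491.5882263183594, -31.78254508972168), 17.457260131835938) 0.20566682615745163
sel ((490.17633056640625, -130.1396942138672), 16.76736831665039) 0.20979513417281576
side0 ztop [0.18536539 0.21590349 0.2325397  0.24018649 0.24333677]
149 [ 0.56576696 -0.06226458]
bar ((566.1409301757812, -64.14530944824219), (48.48659133911133, 14.858186721801758), 69.95992279052734)
bar dir deg 66.93930939529513
boxtop z 0.18457048632649825 ((571.0339965820312, -101.61991119384766), (196.94834899902344, 225.00128173828125), 85.08665466308594)
mist ((492.8226013183594, -230.9768829345703), 34.79178237915039)
plug ((491.5084228515625, -28.728960037231445), 15.8180513381958) 0.20257337744283102
sel ((491.68963623046875, -128.382568359375), 17.16452407836914) 0.20953918144670558
225 198 [ 0.5697 -0.0291  0.189 ]
245 145 [ 0.5885 -0.0361  0.189 ]
290 108 [ 0.6019 -0.0516  0.189 ]
348 102 [ 0.6044 -0.0715  0.189 ]
337 213 [ 0.5652 -0.0675  0.189 ]
447 162 [ 0.5839 -0.1054  0.189 ]
438 280 [ 0.5424 -0.1018  0.189 ]
331 326 [ 0.5256 -0.0652  0.189 ]
line [ 0.5756 -0.0488  0.236 ]
line [ 0.5676 -0.0668  0.236 ]
sline [ 0.4915 -0.1172  0.206 ]
sline [ 0.4904 -0.1296  0.206 ]
```

Emit:
arm_command:
  targets:
    - [0,0,-6,0,8.7]
    - [0,0,-12,0,8.7]
    - [0,0,-17.5,0,8.7]

```text
time: 0.48
position: [0.2095, -0.5886, 0.3992]
tool_rot: [0.985, 0.17, 0.0, -0.0]
ft_force: [0.6, -1.0, -1.1]
grip_width: 0.0866
```

Emit:
arm_command:
  targets:
    - [5,-3.6,0,-0.08,8.7]
    - [10,-7.2,0,-0.16,8.0]
    - [15,-10.8,0,-0.24,7]
    - [20,-14.4,0,-0.32,6]
    - [25,-18,0,-0.4,5]

```text
time: 1.1
position: [0.3854, -0.3335, 0.3972]
tool_rot: [0.932, 0.363, 0.0, -0.0]
ft_force: [0.8, 0.2, 0.7]
grip_width: 0.058
```

Emit:
arm_command:
  targets:
    - [6.3,-1.5,0,-0.09,5]
    - [12.6,-3,0,-0.18,5]
    - [18.9,-4.5,0,-0.27,5]
    - [25.2,-6,0,-0.36,5]
    - [31.5,-7.6,0,-0.43,5]

```text
time: 1.72
position: [0.5599, -0.0743, 0.3972]
tool_rot: [0.833, 0.554, -0.0, -0.0]
ft_force: [1.1, -0.6, -0.2]
grip_width: 0.0503
```

Emit:
arm_command:
  targets:
    - [0,0,0,0,5]
    - [0,0,0,0,5]

```text
time: 1.98
position: [0.5588, -0.0763, 0.3969]
tool_rot: [0.833, 0.553, -0.001, -0.0]
ft_force: [0.5, 0.2, -0.1]
grip_width: 0.0503
```

Run:
```python
from h import *
o=robot.get_obs();print(o['time'],o['position'],o['tool_rot'],o['ft_force'],o['q'])
p,d,m=snap('wrist','w1');print(m)
p,d,m=snap('side','side1')
```

```text
1.975 [ 0.55877483 -0.07626688  0.39694271] [ 8.33107168e-01  5.53110930e-01 -7.95886576e-04 -3.34918680e-04] [ 0.46688037  0.2068854  -0.14755272] [-3.33293833e-01  2.90614591e-01  1.33434929e+00 -8.60893212e-04
  1.51812658e+00  6.53604524e-02]
{'mtx': array([[371.64829954,   0.        , 317.50895291],
       [  0.        , 371.64829954, 239.28012632],
       [  0.        ,   0.        ,   1.        ]]), 'extrinsics': array([[ 0.92150423, -0.38836604, -0.00132824, -0.54467482],
       [ 0.37537439,  0.89154484, -0.25345979, -0.06639399],
       [ 0.09961936,  0.23306568,  0.96734501, -0.59556188],
       [ 0.        ,  0.        ,  0.        ,  1.        ]])}
```

View pics/w1.png

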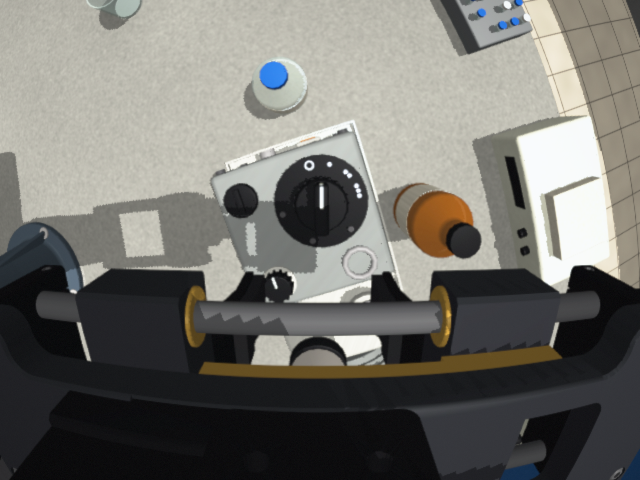

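View pics/side1.png

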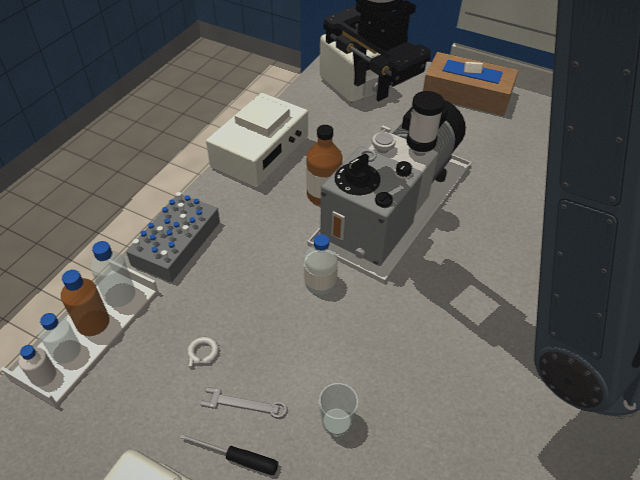

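```bash
cat >> h.py <<'E'
def proj(f,P,fish=False):
    a=np.load(f'{f}.npz');K=a['K'];E=a['E'];c=E[:3,:3]@np.asarray(P)+E[:3,3];q=np.array([c[0],-c[1],-c[2]])
    if fish:
        r=np.hypot(q[0],q[1]);t=np.arctan2(r,q[2]);return K[0,2]+K[0,0]*t*q[0]/r,K[1,2]+K[1,1]*t*q[1]/r
    return K[0,2]+K[0,0]*q[0]/q[2],K[1,2]+K[1,1]*q[1]/q[2]
def wworld(f,u,v,z):
    a=np.load(f'{f}.npz');K=a['K'];E=a['E'];x=(u-K[0,2])/K[0,0];y=(v-K[1,2])/K[1,1];t=np.hypot(x,y)
    s=np.sin(t)/t if t>0 else 1;r=np.array([x*s,-y*s,-np.cos(t)]);R=E[:3,:3];c=-R.T@E[:3,3];w=R.T@r
    return c+w*(z-c[2])/w[2]
E
python3 - <<'E'
from h import *
print('tcp in side',proj('side1',[.5588,-.0763,.397]),'knob',proj('side1',[.5655,-.066,.236]))
print('tcp in wrist',proj('w1',[.5588,-.0763,.397],1),'knob',proj('w1',[.5655,-.066,.236],1))
a=np.load('w1.npz');E=a['E'];print('cam',-E[:3,:3].T@E[:3,3])
p=cv2.imread('pics/w1.png');cv2.imwrite('pics/w1c.png',cv2.resize(p[140:260,260:380],None,fx=5,fy=5,interpolation=cv2.INTER_CUBIC))
E
```

```text
tcp in side (np.float64(371.2944715217727), np.float64(90.11167784225907)) knob (np.float64(359.74000568251057), np.float64(159.904283524389))
tcp in wrist (np.float64(316.1630982005729), np.float64(293.01636980004344)) knob (np.float64(319.50258079376607), np.float64(208.34860948400404))
cam [ 0.58617225 -0.01353494  0.55856215]
```

View pics/w1c.png

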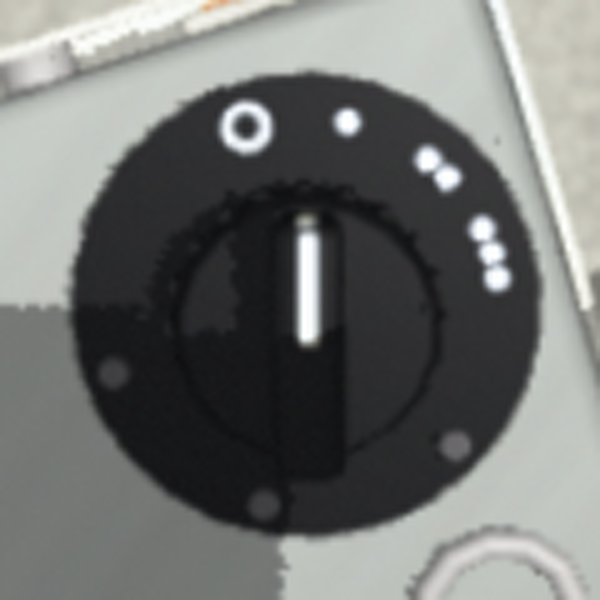

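Run:
```python
from h import *
f=lambda X,Y,z:wworld('w1',260+X/5-.4,140+Y/5-.4,z)
pts={n:f(X,Y,.189) for n,X,Y in(('ring',246,127),('one',347,122),('two',437,169),('three',489,254),('d1',456,445),('d2',264,503),('d3',114,374))}
# flange ellipse: threshold by hand contour points
C=np.array([f(X,Y,.189)[:2] for X,Y in[(310,72),(72,290),(310,535),(540,290),(135,150),(480,135),(140,455),(490,440)]])
A=np.c_[2*C,np.ones(len(C))];s=np.linalg.lstsq(A,(C**2).sum(1),rcond=None)[0];c=s[:2];print('flange c',c,'r',np.sqrt(s[2]+c@c))
for n,q in pts.items():
    d=q[:2]-c;print(n,q.round(4),np.degrees(np.arctan2(d[1],d[0])).round(1),np.hypot(*d).round(4))
for z in(.232,.236,.24):
    a,b=f(308,225,z),f(308,345,z);d=(a-b)[:2];print('line',z,a,b,np.degrees(np.arctan2(d[1],d[0])),np.hypot(*d))
    l=[f(X,Y,z)[:2] for X,Y in((277,350),(277,475),(345,475),(340,350),(275,215),(338,215))]
    print('bar end mid',(l[1]+l[2])/2,'far mid',(l[4]+l[5])/2,np.linalg.norm((l[1]+l[2])/2-(l[4]+l[5])/2))
```

```text
flange c [ 0.56735063 -0.06700333] r 0.04714948910972872
ring [ 0.5697 -0.0292  0.189 ] 86.5 0.0379
one [ 0.5885 -0.036   0.189 ] 55.7 0.0375
two [ 0.6014 -0.0516  0.189 ] 24.4 0.0374
three [ 0.6047 -0.0714  0.189 ] -6.7 0.0376
d1 [ 0.5839 -0.1054  0.189 ] -66.7 0.0418
d2 [ 0.5429 -0.1014  0.189 ] -125.4 0.0422
d3 [ 0.5254 -0.0647  0.189 ] 176.9 0.042
line 0.232 [ 0.57487385 -0.04759753  0.232     ] [ 0.56654974 -0.06744703  0.232     ] 67.2487048434979 0.021524257521020156
bar end mid [ 0.55782548 -0.08968558] far mid [ 0.57532074 -0.0458521 ] 0.04719595345843008
line 0.236 [ 0.57501224 -0.0471803   0.236     ] [ 0.56679009 -0.06678667  0.236     ] 67.24870484349796 0.02126061082721855
bar end mid [ 0.55817269 -0.08875282] far mid [ 0.57545366 -0.04545625] 0.04661785885618992
line 0.24 [ 0.57515064 -0.04676307  0.24      ] [ 0.56703044 -0.06612631  0.24      ] 67.24870484349773 0.02099696413341699
bar end mid [ 0.55851991 -0.08782007] far mid [ 0.57558658 -0.0450604 ] 0.04603976425394977
```

Emit:
arm_command:
  targets:
    - [1.1,0.4,0,0,4]
    - [1.1,0.4,5,0,4]
    - [1.1,0.4,10,0,4]
    - [1.1,0.4,14.2,0,4]
    - [1.1,0.4,14.2,0,4]

```text
time: 2.7
position: [0.5649, -0.0675, 0.2525]
tool_rot: [0.834, 0.552, -0.002, -0.003]
ft_force: [-0.7, -0.2, 0.4]
grip_width: 0.04
```

Run:
```python
from h import *
w=cloud('top0');x,y,z=w[...,0],w[...,1],w[...,2]
r=np.hypot(x-.5663,y+.0672);t=abs((x-.5663)*.9217-(y+.0672)*.388)
m=(r<.02)&(t>.01);print('skirt',np.percentile(z[m],[10,50,90]),m.sum())
m=(r<.02)&(t<.004);print('bartop',np.percentile(z[m],[10,50,90]),m.sum())
o=robot.get_obs();print(o['time'],o['position'],o['tool_rot'],o['ft_force'],o['grip_width'])
snap('wrist','w2');snap('side','side2')
p=cv2.imread('pics/side2.png');cv2.imwrite('pics/side2c.png',cv2.resize(p[60:240,280:480],None,fx=4,fy=3.33,interpolation=cv2.INTER_CUBIC))
```

```text
skirt [0.21328555 0.21597162 0.21820111] 130
bartop [0.23997274 0.24197659 0.24385993] 94
2.7 [ 0.56493435 -0.06749994  0.25250679] [ 0.83363475  0.55230111 -0.00246823 -0.00324071] [-0.73958324 -0.1964578   0.41850406] 0.04001953997342967
```

View pics/w2.png

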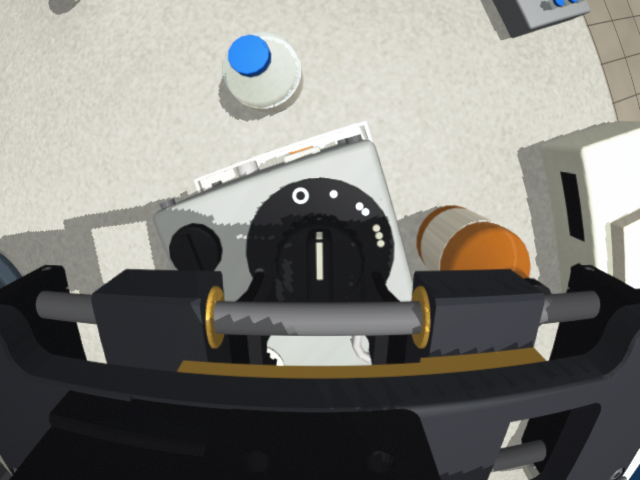

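View pics/side2c.png

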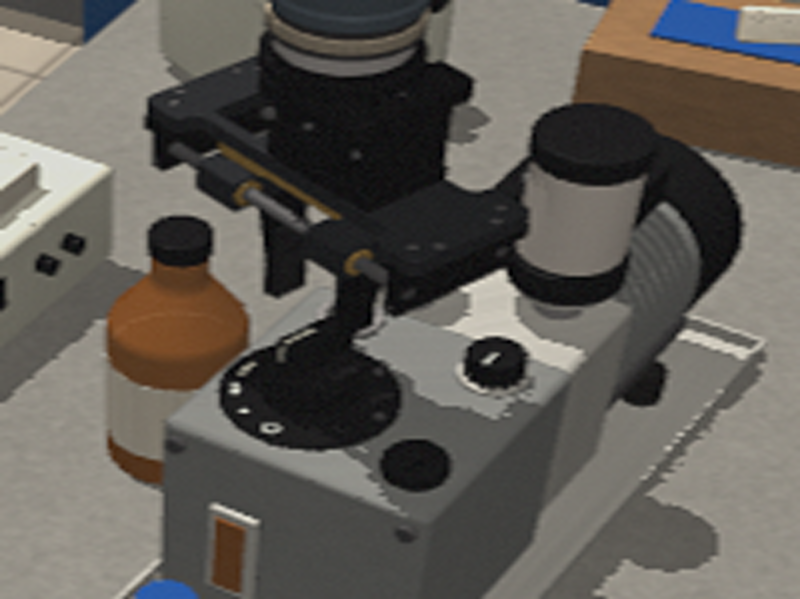

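Emit:
arm_command:
  targets:
    - [0.2,0.1,1.5,0,4]
    - [0.2,0.1,3.3,0,4]
    - [0.2,0.1,3.3,0,2.4]
    - [0.2,0.1,3.3,0,1]
    - [0.2,0.1,3.3,0,1]
  newtons: 6

```text
time: 3.42
position: [0.5693, -0.0662, 0.2236]
tool_rot: [0.833, 0.553, 0.0, 0.0]
ft_force: [-4.2, 2.6, 3.6]
grip_width: 0.018
```

Emit:
arm_command:
  targets:
    - [0,0,0,0,1]

```text
time: 3.55
position: [0.5672, -0.0652, 0.2231]
tool_rot: [0.833, 0.553, -0.001, -0.002]
ft_force: [-4.7, 2.9, 4.2]
grip_width: 0.0134
```

Run:
```python
from h import *
for i in range(1):
    o=robot.get_obs();print(o['time'],o['position'],o['tool_rot'],o['ft_force'],o['moment'],o['grip_width'])
```

```text
3.55 [ 0.56719036 -0.06520802  0.22311541] [ 0.83324086  0.55290644 -0.00102362 -0.00176022] [-4.73088503  2.91830256  4.19910053] [ 0.35457595  0.76424132 -0.03556916] 0.013443566945655345
```

Emit:
arm_command:
  targets:
    - [0,-0.15,0.1,0,1]
    - [0,-0.15,0.3,0,1]
    - [0,-0.15,0.3,0,1]

```text
time: 3.92
position: [0.567, -0.0651, 0.2212]
tool_rot: [0.833, 0.553, 0.0, -0.0]
ft_force: [-3.7, 0.6, 8.7]
grip_width: 0.0132
```

Emit:
arm_command:
  targets:
    - [0,-0.05,0.2,0,1]
    - [0,-0.05,0.4,0,1]
    - [0,-0.05,0.4,0,1]

```text
time: 4.3
position: [0.567, -0.0651, 0.2174]
tool_rot: [0.833, 0.553, 0.0, 0.0]
ft_force: [-3.1, 1.6, 8.7]
grip_width: 0.0131
```

Emit:
arm_command:
  targets:
    - [0,0,0.2,0,1]
    - [0,0,0.4,0,1]
    - [0,0,0.4,0,1]

```text
time: 4.68
position: [0.5669, -0.0651, 0.2135]
tool_rot: [0.833, 0.553, 0.0, 0.0]
ft_force: [-3.8, 1.6, 9.8]
grip_width: 0.0128
```

Emit:
arm_command:
  targets:
    - [0,0,0.1,0,1]
    - [0,0,0.2,0,1]
    - [0,0,0.2,0,1]

```text
time: 5.05
position: [0.567, -0.0651, 0.2133]
tool_rot: [0.833, 0.553, 0.001, 0.001]
ft_force: [-7.3, 1.4, 17.8]
grip_width: 0.0126
```

Emit:
arm_command:
  targets:
    - [0,-0.1,-0.02,0,1]
    - [0,-0.1,-0.02,0.1,1]
    - [0,-0.1,-0.02,0.2,1]
    - [0,-0.1,-0.02,0.3,1]

```text
time: 5.55
position: [0.5675, -0.0654, 0.2133]
tool_rot: [0.907, 0.421, 0.002, 0.002]
ft_force: [-2.9, 1.0, 14.2]
grip_width: 0.0127
```

Run:
```python
from h import *
o=robot.get_obs();print(o['time'],o['position'],o['tool_rot'],o['ft_force'],o['moment'],o['grip_width'])
```

```text
5.55 [ 0.56748125 -0.06541794  0.21331568] [0.90709834 0.42091133 0.00174388 0.00179533] [-2.90499773  1.01107174 14.23042918] [ 0.11156179  0.64963393 -0.00389031] 0.012702406060039494
```

Emit:
arm_command:
  targets:
    - [0,0,0,0.11,1]
    - [0,0,0,0.22,1]
    - [0,0,0,0.33,1]
    - [0,0,0,0.44,1]
    - [0,0,0,0.44,1]

```text
time: 6.18
position: [0.568, -0.0661, 0.2133]
tool_rot: [0.977, 0.214, 0.003, 0.002]
ft_force: [-1.8, -0.3, 14.1]
grip_width: 0.0127
```

Run:
```python
from h import *
o=robot.get_obs();print(o['time'],o['position'],o['tool_rot'],o['ft_force'],o['moment'],o['grip_width'],2*np.degrees(np.arctan2(*o['tool_rot'][1::-1])))
snap('wrist','w3')
p=cv2.imread('pics/w3.png');cv2.imwrite('pics/w3c.png',cv2.resize(p[150:330,220:420],None,fx=4,fy=3.33,interpolation=cv2.INTER_CUBIC))
```

```text
6.175 [ 0.56803412 -0.06612087  0.21329348] [0.97680869 0.21408875 0.00251561 0.00211457] [-1.79962314 -0.25467232 14.14197988] [-0.05201521  0.55629857 -0.07507253] 0.012670927688862094 24.72427924354794
```

View pics/w3c.png

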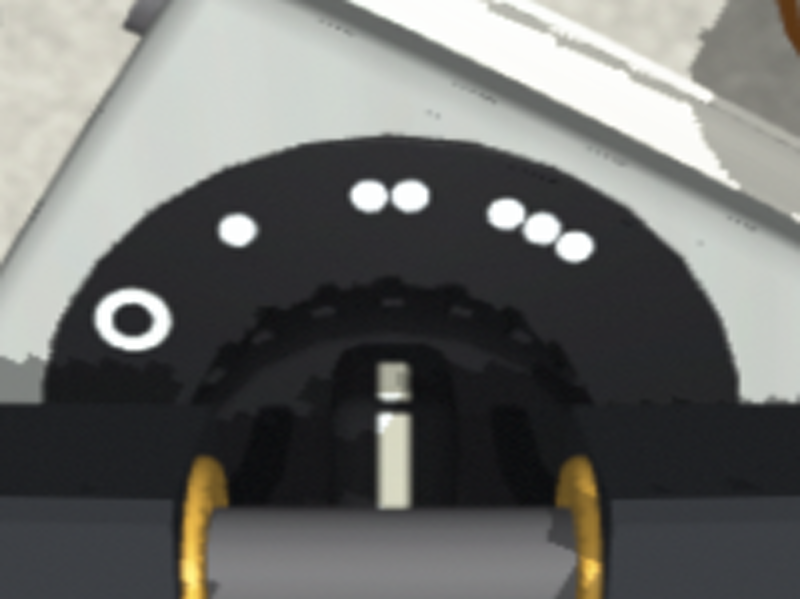

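The white line (crop x≈393) now points midway between the two dots. I'll let the knob rise.

Emit:
arm_command:
  targets:
    - [0,0,-0.3,0,1]
    - [0,0,-0.6,0,1]
    - [0,0,-0.9,0,1]
    - [0,0,-0.9,0,1]
  newtons: 3

```text
time: 6.72
position: [0.5679, -0.0662, 0.221]
tool_rot: [0.977, 0.214, 0.002, 0.002]
ft_force: [-0.1, -1.4, 5.4]
grip_width: 0.0132
```

Run:
```python
from h import *
o=robot.get_obs();print(o['time'],o['position'],o['tool_rot'],o['ft_force'],o['moment'],o['grip_width'],2*np.degrees(np.arctan2(*o['tool_rot'][1::-1])))
```

```text
6.725 [ 0.56793945 -0.06616103  0.22097993] [0.97676405 0.21429658 0.00227807 0.00194256] [-0.14228827 -1.42462972  5.39126272] [-0.22328243  0.07024047  0.00201347] 0.013223124935198954 24.748637105728317
```

Nearly up (7.7 mm). I'll open the fingers and withdraw straight up.

Emit:
arm_command:
  targets:
    - [0,0,-0.1,0,1.5]
    - [0,0,-0.1,0,3]
    - [0,0,-0.1,0,4]
    - [0,0,-0.1,0,4]

```text
time: 7.22
position: [0.5673, -0.0655, 0.2208]
tool_rot: [0.977, 0.214, 0.001, 0.001]
ft_force: [1.1, -0.8, 5.4]
grip_width: 0.0357
```

Emit:
arm_command:
  targets:
    - [0,0,-4,0,4]
    - [0,0,-9,0,4]
    - [0,0,-14,0,4]
    - [0,0,-18,0,4]
    - [0,0,-18,0,4]

```text
time: 7.85
position: [0.5677, -0.0652, 0.4033]
tool_rot: [0.977, 0.214, 0.003, 0.002]
ft_force: [0.5, -0.0, -1.4]
grip_width: 0.04
```

Run:
```python
from h import *
o=robot.get_obs();print(o['time'],o['position'],o['tool_rot'],o['ft_force'],o['grip_width'])
snap('wrist','w4');snap('side','side4')
p=cv2.imread('pics/w4.png');cv2.imwrite('pics/w4c.png',cv2.resize(p[120:270,220:420],None,fx=4,fy=4,interpolation=cv2.INTER_CUBIC))
p=cv2.imread('pics/side4.png');cv2.imwrite('pics/side4c.png',cv2.resize(p[100:260,280:480],None,fx=3.7,fy=3.7,interpolation=cv2.INTER_CUBIC))
w=cloud('side4')
for f in('side0','side4'):
    w=cloud(f);x,y,z=w[...,0],w[...,1],w[...,2];r=np.hypot(x-.567,y+.066);print(f,np.percentile(z[(r<.023)],[70,80,90,95,98]),(r<.023).sum())
```

```text
7.85 [ 0.56769306 -0.06519225  0.40331999] [0.97675087 0.21434258 0.00345587 0.00174599] [ 0.49144156 -0.03109007 -1.4357255 ] 0.0400345873849907
side0 [0.23501987 0.2381422  0.23938595 0.24082738 0.24197018] 356
side4 [0.24067979 0.24421347 0.24629837 0.24851485 0.55642108] 473
```

View pics/w4c.png

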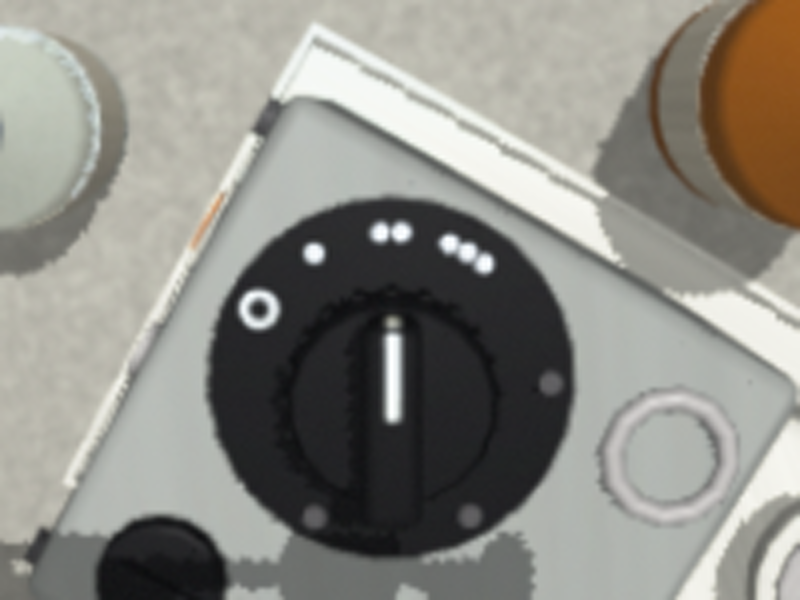

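View pics/side4c.png

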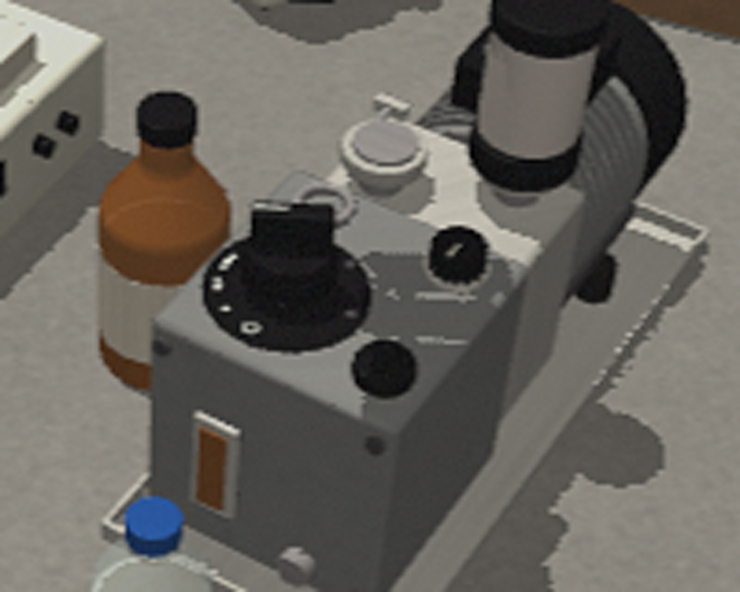

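Run:
```python
from h import *
f=lambda X,Y,z:wworld('w4',220+X/4-.4,120+Y/4-.4,z)
c=np.array([.567,-.0663])
a,b=f(393,335,.247),f(393,420,.247);d=(a-b)[:2];print('line',np.degrees(np.arctan2(d[1],d[0])))
M={n:f(X,Y,.189)[:2] for n,X,Y in(('ring',259,309),('one',314,253),('two',391,232),('three',467,253))}
D=[f(X,Y,.189)[:2] for X,Y in((550,383),(470,516),(314,516))]
for n,m in M.items(): print(n,np.degrees(np.arctan2(*(m-c)[::-1])))
for f0 in('top0','side0','side4'):
    w=cloud(f0);x,y,z=w[...,0],w[...,1],w[...,2]
    for s,t in((67.2,'start'),(24.7,'end')):
        u=np.array([np.cos(np.radians(s)),np.sin(np.radians(s))]);al=(x-c[0])*u[0]+(y-c[1])*u[1];ac=-(x-c[0])*u[1]+(y-c[1])*u[0]
        m=(abs(al)<.018)&(abs(ac)<.004)&(z>.2)&(z<.3);print(f0,t,np.median(z[m]) if m.any() else None,m.sum())
    m=(np.hypot(x-.5663,y+.0672)>.03)&(np.hypot(x-.5663,y+.0672)<.044)&(z<.2);print(' flange',np.median(z[m]))
```

```text
line 24.748675591330006
ring 85.98242030226761
one 54.57723984269674
two 23.160677957759738
three -7.49515423152732
top0 start 0.24195291210421122 85
top0 end 0.23908490771679825 90
 flange 0.18986672390975562
side0 start 0.23928192073596172 49
side0 end 0.23095042740775845 81
 flange 0.18781199001522214
side4 start 0.23750475439736224 89
side4 end 0.24519193077907503 56
 flange 0.18767988195775004
```

Emit:
arm_command:
  targets:
    - [-5.6,2.5,0,0,4]
    - [-11.2,5,0,0,4]
    - [-16.8,8,0,0,4]
    - [-22.4,11,0,0,4]
    - [-28,14,0,0,4]

```text
time: 8.57
position: [0.3703, -0.3073, 0.3975]
tool_rot: [0.977, 0.214, -0.001, -0.002]
ft_force: [0.3, -0.5, 0.3]
grip_width: 0.0403
```

Emit:
arm_command:
  targets:
    - [0,0,0,0,4]
    - [0,0,0,0,4]

```text
time: 8.82
position: [0.3719, -0.3061, 0.3981]
tool_rot: [0.977, 0.214, -0.0, -0.002]
ft_force: [-1.2, 0.4, -0.1]
grip_width: 0.0403
```

Run:
```python
from h import *
c=np.array([.567,-.0663])
for k in('top5','top6'): snap('top',k)
snap('side','side5')
for f0 in('top0','top5','top6','side0','side5'):
    w=cloud(f0);x,y,z=w[...,0],w[...,1],w[...,2]
    s=67.2 if f0[-1]=='0' else 24.7
    u=np.array([np.cos(np.radians(s)),np.sin(np.radians(s))]);al=(x-c[0])*u[0]+(y-c[1])*u[1];ac=-(x-c[0])*u[1]+(y-c[1])*u[0]
    m=(abs(al)<.018)&(abs(ac)<.004)&(z>.2)&(z<.3);r=np.hypot(al,ac);k=(r<.02)&(abs(ac)>.01)&(z<.23)
    g=(r>.03)&(r<.044)&(z<.2);print(f0,'bar',np.median(z[m]),'skirt',np.median(z[k]),'flange',np.median(z[g]))
p=cv2.imread('pics/top5.png')
cv2.imwrite('pics/top5c.png',cv2.resize(p[130:310,330:560],None,fx=3.3,fy=3.3,interpolation=cv2.INTER_CUBIC))
o=robot.get_obs();print(o['time'],o['position'],o['ft_force'])
```

```text
top0 bar 0.24195291210421122 skirt 0.21584059594411031 flange 0.1898873561364066
top5 bar 0.24853781916121673 skirt 0.22199813032118848 flange 0.1897842783065276
top6 bar 0.24804544398095835 skirt 0.2219299801587321 flange 0.18995968001950825
side0 bar 0.23928192073596172 skirt 0.21429100160666317 flange 0.18774352255205892
side5 bar 0.24561563929310057 skirt 0.21906091967937857 flange 0.1877667702764667
8.975 [ 0.37301568 -0.3053965   0.39912357] [-0.55214864 -0.0606103   0.17757327]
```

View pics/top5.png

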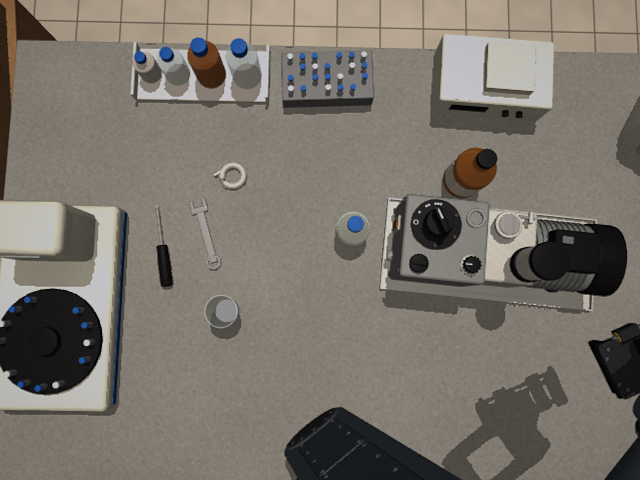

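View pics/top5c.png

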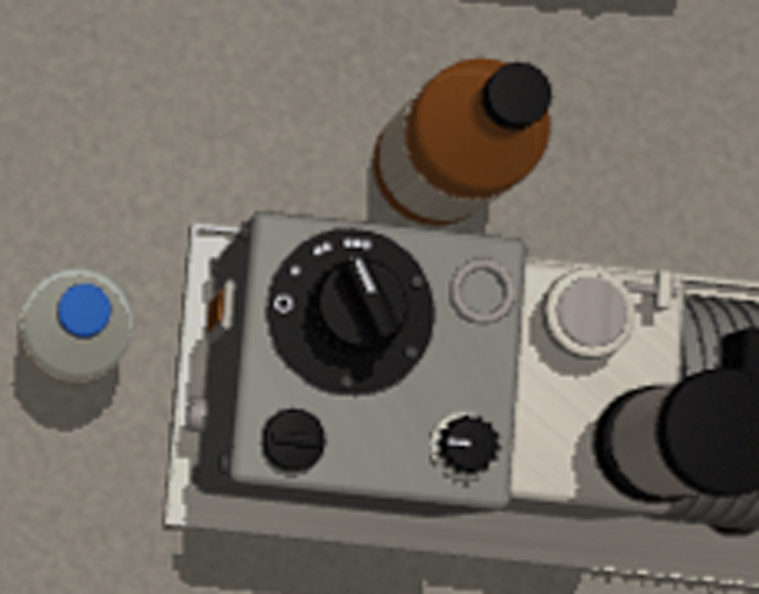

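```bash
python3 -c "
from rig import robot
print(robot.hand_in())"
```

```text
the job is handed in; nothing more can be done
None
```

The gas-ballast knob is now at medium: its white line is on the two-dot mark and it has sprung fully up. I gripped the bar and pressed the knob onto its stop, peaking at about 18 N. I turned it clockwise with about 14 N on it, let it rise, opened the fingers and backed away. The job was handed in about 9 s into the 38 s allowed.

**Last checks**
- **Angle:** the line is at 24.7° in the world frame and the two-dot mark measures about 23–24°. That is about 60° clockwise of the closed mark, so the two agree to within about 1.5°.
- **Height:** the skirt is at about 0.221–0.222 m in the top view. That matches the stop height plus 8 mm (0.2213 m), so the knob is fully up. The side camera read about 2 mm lower, but it read the fixed flange about 1–2 mm low as well.
- **Surroundings:** in the final top view the small round knob, centring ring, bottles and tools look the same as at the start. I judged this by eye rather than measuring it.

**One disagreement:** the knob did not start at closed or low as described. It sat about 17–18° from closed and about 6 mm lower than its final height, so it appeared to be caught between the two positions. I aligned the fingers to where the bar actually was and turned it about 42.5° to reach the two-dot mark.

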